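# Close up the desk organiser for the night

### The job

Close up the grey desk organiser using only your fingertips: first push its yellow-fronted drawer fully home, with the compass left lying in it, then push the blue lid sideways across the eraser well until it is fully shut. Push without slamming, grasp nothing, do not reach into the drawer or touch the compass or eraser, and leave the cup, stapler, sharpener and pencil as they stand; finish with the hand clear.

Things in the scene. Friction and masses are not known exactly. Their poses are not given: they have to be found in the camera images.
- organiser: grey plastic desk organiser, fixed to the desk, 180 (x) x 300 (y) x 70 mm high; origin at the centre of its underside, z up. Own -x face is the front, with the drawer; +y is left seen from behind the robot. Left half of the top is a flat deck; in the right half (own x -40 to 70, y -144 to -10 mm) is an open well 24 mm deep holding the eraser. A flat 50 mm strip lies in front of the well.
- drawer (a joint): how far the drawer is pulled out, m: 0 = fully home, at a hard stop; greater = out along the organiser's own -x, at most 0.10. Starts 0.055 to 0.09. Slides with about 1.5 N of friction and 6 N per m/s of drag, no spring, and stays where it is left.
- drawer_front: yellow front panel of the drawer, 10 mm thick (x), 296 mm wide (y), from 5 to 43 mm above the desk, moves with the drawer; when the drawer is home its front surface stands 12 mm proud of the organiser's front face. Axes as the organiser's; origin where the organiser's origin is when the drawer is home.
- front_push (a point): centre of the outer (front) surface of the yellow drawer panel, 24 mm above the desk; push here along the organiser's own +x to shut the drawer.
- tray: white inside of the drawer behind the yellow panel: floor 10 mm and wall tops 36 mm above the desk, open on top, moves with the drawer; not to be touched. Axes as the organiser's; origin where the organiser's origin is when the drawer is home.
- lid (a joint): how far the blue lid is open, m: 0 = fully shut over the well, at a hard stop; greater = slid along the organiser's own +y over the left deck, at most 0.12. Starts 0.05 to 0.10. About 1.2 N of friction and 5 N per m/s of drag, no spring, stays where it is left.
- lid_cap: blue flat lid, a solid slab 132 (x) x 142 (y) x 15 mm high, captive in grooves, from 72 to 87 mm above the desk, so its upright side edge can be pushed; cannot lift off. Axes as the organiser's; origin where the organiser's origin is when the lid is shut.
- lid_push (a point): centre of the lid's left (own +y) upright edge face, 79.5 mm above the desk, 9.5 mm above the deck; push here along the organiser's own -y to shut the lid.
- compass: chrome drawing compass, folded, 120 mm long along its own y, 20 mm wide, 11 mm high, loose on the drawer floor; origin under its middle.
- eraser: white hard silicone eraser, 22 x 45 x 12 mm, loose in the well; origin at the centre of its underside.
- cup: green ceramic cup, 80 mm across, 85 mm high, standing empty on the desk beside the organiser; origin at the centre of its base.
- stapler: black and red stapler, 110 x 34 x 50 mm high, on the desk; origin at the centre of its base, length along own x.
- sharpener: orange box pencil sharpener, 60 x 50 x 50 mm, on the desk; origin at the centre of its base.
- pencil: red mechanical pencil, 134 mm long along own x, 8 mm thick, lying on the desk; white click button at own +x; origin under the middle of the red barrel.

How it is judged:
By the outcome, as a careful person would: the job done as asked, in the order asked, and still so for the second after the job is handed in, with the robot touching nothing.
It also fails if it takes over 42 s, if anything falls off the work surface, if the arm or the gripper's body presses on something with over 40 N, if the wrist force passes 120 N, or if a joint passes its speed limit or range.

### The arm

A 6-joint arm with a two-finger parallel gripper is mounted at the origin on the work surface. World frame = base frame: x ahead of the robot, y to its left, z up, the work surface at z = 0. Lengths are in m, angles in rad, forces in N, time in s.
With the tool pointing down it reaches from about 0.225 to 0.875 m from the base axis. Payload 3.4 kg.
Tool frame: the origin (TCP) lies between the finger pads; the fingertips stand 25 mm ahead of it and the grasp point (between the pads) lies 6 mm ahead of it; z points along the fingers, y is the line along which they close (so a half turn about z gives the same grasp; the last joint's range is limited). The gripper opens to 85 mm and grips with 20 to 120 N. Pads are 22 mm wide; open, the fingers measure 114 mm over their backs; the gripper's body (76 mm by 85 mm) begins 54 mm behind the grasp point. The pads swing forward as they close: fully open they stand 13 mm farther back than shut.
Start: joints at [-1.465, 0.276, 1.505, -0, 1.361, -0.121], TCP at [0.129, -0.56, 0.256] pointing down, gripper open.
Joint ranges: [-2.89, 2.89], [-0.75, 2.08], [0.22, 2.7], [-1.18, 4.32], [0.11, 2.71], [-2.7, 2.7]. Speed limits (rad/s): [2.57, 2.57, 3.14, 3.14, 3.14, 3.14].

### API

Orientations are given as a unit quaternion [w, x, y, z].
In Python, from rig import manip, cams, ticket gives the robot as it stands.
- The arm moves only by the tool step_arm, never from a script. Its argument "increments" is a list of rows, each an object with "dp": the shift along the world's x, y, z each as a share of 0.2 m, from -1 to 1, a list of three; "yaw": the turn about the world's z as a share of 0.15 rad, from -1 to 1; "grip": the opening, from 0 (shut) to 1 (fully open). In form: [{"dp": [tx, ty, tz], "yaw": yaw, "grip": grip}, ...]. A call has 1 to 5 rows; each row shifts and turns the commanded pose from where the row before left it; what a row does not reach is not made up. A row lasts 1/8 s, in which the tool goes at most 62.5 mm and 10.7 degrees, less where a joint would pass 70% of its speed; a pose out of reach is approached as far as the arm can. A call with a number of a shift or a turn outside -1 to 1 is refused whole. A call with a gripper value outside its range is refused whole. The fingers move at their own pace and stop on an object; "squeeze" is the grip in N (left out, the last holds). Time passes only in rows, so rows that do not move let the fingers close. It gives the time, the measured TCP pose, the force, the opening and the grip force at its end, in the units of the state.
- manip.get_state(): the state, without advancing time (a new reading comes with each control period).
- cams.get_image(name): name is "scene" or "side" or "wrist"; returns the picture (384x512x3 uint8, blue, green, red); there is no depth.
- cams.get_calibration(name): a dict with "fx", "fy", "cx", "cy" (pixels), "extrinsics" (4x4, takes a point from camera to world coordinates). Camera axes: x right, y up, looking along -z (the intrinsics and any distortion apply to the point x, -y, -z); pixel columns grow to the right and rows downward; lengths in m; the calibration is good to about 2 mm. A picture is of the moment at which its call begins: read the wrist's pose just before it. get_calibration takes no time and is no camera call; for the wrist camera it gives the pose at the moment of the call.
- ticket.sign_off(): hands the job in; it is judged then, once.
The state is a dict: "clock": time; "qpos": joint angles; "qd": joint speeds; "effort": joint torques, N m; "position": TCP position; "ee_rot": TCP orientation; "contact_force": force on the tool from outside, world axes, zero at the start; "moment": the same for the moment, N m; "width": finger opening in m; "gripper_force": force on a finger pad.
Only numpy, scipy, OpenCV 4.12 (cv2) and the standard library are available. Lean on these libraries where they do the work, as an engineer would, in place of code of your own. Each camera call takes 0.05 s, during which the arm holds its last target. There are 200 camera calls.

## Working session

There is one attempt and no reset: what is moved stays moved. The work goes in short steps, Python scripts to look and compute and a tool call to move; the robot and the scene stay as the last step left them, time stands still between calls to the robot, and variables do not carry over. Pictures are saved under pics/ and viewed, at most 10 in all, crops included, and the job is handed in when it is done.

Besides the shell and the picture viewer there is one more tool, called as a command line: name --argument value ..., lists and objects as JSON in quotes. step_arm: Moves the arm, as the interface text tells. Shift numbers are shares of 0.2 m and turn numbers shares of 0.15 rad, none past 1 either way. Its arguments: {"type":"object","properties":{"increments":{"type":"array"},"squeeze":{"type":"number"}},"required":["increments"]}

```bash
mkdir -p pics; cat > h.py <<'E'
import numpy as np, cv2
from rig import manip, cams, ticket
def ray(c,u,v,z):
    K=np.array([[c['fx'],0,c['cx']],[0,c['fy'],c['cy']],[0,0,1.]])
    p=cv2.undistortPoints(np.array([[[u,v]]],float),K,np.array(c.get('dist',np.zeros(5)),float))[0,0]
    T=np.array(c['extrinsics']); d=T[:3,:3]@np.array([p[0],-p[1],-1]); o=T[:3,3]
    return o+d*(z-o[2])/d[2]
E
python3 - <<'E'
from h import *
for n in ('scene','side'):
    c=cams.get_calibration(n); print(n,c)
    im=cams.get_image(n); cv2.imwrite(f'pics/{n}0.png',im)
s=manip.get_state(); print(s)
E
```

```text
scene {'fx': 418.3655034540689, 'fy': 418.3655034540689, 'cx': 257.5610764366458, 'cy': 193.07217294353023, 'extrinsics': array([[ 0.39341105, -0.48314894,  0.78217316,  1.26062474],
       [ 0.91928004,  0.21813655, -0.32762884, -0.29235771],
       [-0.01232703,  0.84792898,  0.5299665 ,  0.54767039],
       [ 0.        ,  0.        ,  0.        ,  1.        ]])}
side {'fx': 487.4920546809305, 'fy': 487.4920546809305, 'cx': 250.71405318686612, 'cy': 182.22809579180128, 'extrinsics': array([[-0.94648279,  0.22041954, -0.23576591,  0.3015365 ],
       [-0.3223194 , -0.68342155,  0.65501541,  0.73809673],
       [-0.01674931,  0.69595274,  0.71789223,  0.93150015],
       [ 0.        ,  0.        ,  0.        ,  1.        ]])}
{'clock': 0.1, 'qpos': array([-1.46499693e+00,  2.76532271e-01,  1.50601088e+00,  3.46053552e-06,
        1.36070941e+00, -1.21003385e-01]), 'qd': array([-0.00043944, -0.00108905, -0.00419713, -0.00119594,  0.00106179,
        0.00095567]), 'effort': array([ 1.65179656e-03, -4.17698872e+01, -2.46404725e+01, -1.80509278e-04,
        5.81931658e-03,  1.71625658e-05]), 'position': array([ 0.12924418, -0.55984059,  0.25552416]), 'ee_rot': array([-8.29916363e-04,  9.93576649e-01,  1.13158094e-01,  8.00111327e-06]), 'contact_force': array([ 0.1564069 ,  0.54209545, -0.07961039]), 'moment': array([ 0.0076979, -0.0183984, -0.0029453]), 'gripper_force': 0.0, 'width': 0.08544548372444696}
```

View pics/scene0.png

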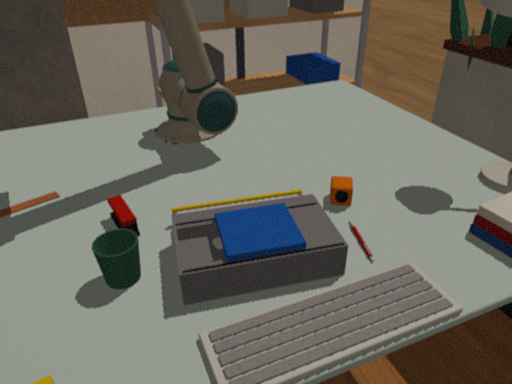

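View pics/side0.png

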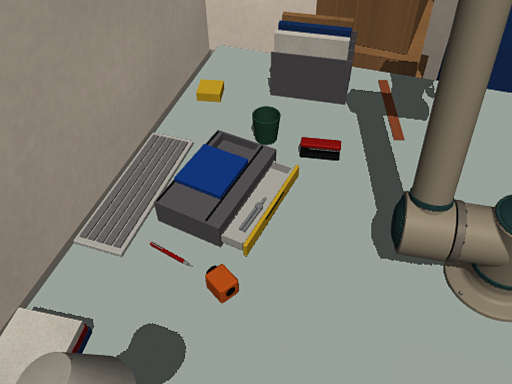

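The scene view looks back at the robot: the blue lid is at about (260,230), the yellow panel top runs from (173,208) to (302,194), the cup is at (118,258), the stapler at (123,213) and the sharpener at (341,190). In the side view the drawer is open with its panel running (298,168) to (246,250), and the lid is around (212,170). Next I measure the lid and panel.

```bash
cat > m.py <<'E'
from h import *
def measure(n,im,c):
    hsv=cv2.cvtColor(im,cv2.COLOR_BGR2HSV)
    out={}
    for name,lo,hi,z in (('lid',(108,150,60),(125,255,255),.087),('panel',(20,150,90),(32,255,255),.043)):
        m=cv2.inRange(hsv,lo,hi)
        box=np.zeros_like(m)
        if n=='scene': box[180:265,165:320]=255
        else: box[135:260,150:310]=255
        m&=box
        k=max(cv2.findContours(m,0,2)[0],key=cv2.contourArea)
        out[name]=k
        if name=='lid':
            h=cv2.approxPolyDP(cv2.convexHull(k),4,True)[:,0]
        else: h=cv2.boxPoints(cv2.minAreaRect(k))
        print(n,name,cv2.contourArea(k))
        for p in h: print('  ',p,ray(c,*map(float,p),z)[:2].round(4))
    return out
if __name__=='__main__':
    for n in ('scene','side'):
        measure(n,cv2.imread(f'pics/{n}0.png'),cams.get_calibration(n))
    sc=cams.get_calibration('side')
    # rough: cup rim, stapler top, sharpener top
    for nm,u,v,z in (('cup',266,116,.085),('st',320,145,.05),('stR',340,142,.05),('stL',301,142,.05),('sh',221,275,.05)): print(nm,ray(sc,u,v,z)[:2].round(3))
E
python3 m.py
python3 - <<'E'
import cv2
im=cv2.imread('pics/side0.png')[120:265,145:345]
cv2.imwrite('pics/side0c.png',cv2.resize(im,None,fx=4,fy=4,interpolation=cv2.INTER_CUBIC))
E
```

```text
scene lid 607.0
   [305 242] [0.763  0.0045]
   [303 248] [ 0.776  -0.0065]
   [228 261] [ 0.7552 -0.1353]
   [224 250] [ 0.7259 -0.1321]
   [229 240] [ 0.7036 -0.1149]
   [280 216] [ 0.6742 -0.001 ]
scene panel 272.0
   [171.79404 207.63423] [ 0.494  -0.1731]
   [299.74957 188.33934] [0.537  0.1167]
   [300.58975 193.91106] [0.5592 0.107 ]
   [172.63422 213.20595] [ 0.5157 -0.1764]
side lid 2219.5
   [204 144] [ 0.7402 -0.1268]
   [247 159] [ 0.6142 -0.107 ]
   [220 198] [0.6308 0.0384]
   [175 181] [0.7552 0.0201]
side panel 708.0
   [238.5848 250.8877] [0.5502 0.1381]
   [294.6193 163.4739] [ 0.5055 -0.1731]
   [301.99768 168.20364] [ 0.4826 -0.1618]
   [245.96317 255.61743] [0.5303 0.1451]
cup [ 0.622 -0.29 ]
st [ 0.458 -0.257]
stR [ 0.409 -0.285]
stL [ 0.51  -0.253]
sh [0.563 0.214]
```

View pics/side0c.png

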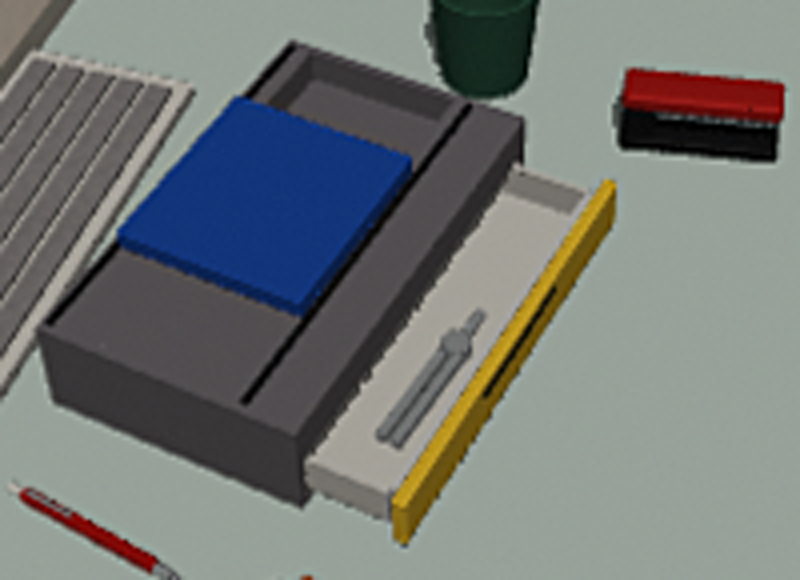

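The crop shows the lid's top corners at crop pixels (240,98), (411,158), (301,303), (118,235). The panel's top edge runs from (614,183) to (400,500), with the compass lying in the tray clear of the panel's ends. I'll refine these.

```bash
python3 - <<'E'
from h import *
c=cams.get_calibration('side')
f=lambda u,v,z: ray(c,(u+.5)/4-.5+145,(v+.5)/4-.5+120,z)[:2]
L=[f(*p,.087) for p in ((240,98),(411,158),(301,303),(118,235))]
for a in L: print(a.round(4))
print('sizes',[np.linalg.norm(L[i]-L[(i+1)%4]).round(4) for i in range(4)])
P=[f(616,183,.043),f(404,502,.043)]; print('panel outer top',P,np.linalg.norm(P[0]-P[1]))
# body top corners z=.07
B=[f(*p,.07) for p in ((294,41),(523,120),(305,437),(40,325))]
for a in B: print('body',a.round(4))
print([np.linalg.norm(B[i]-B[(i+1)%4]).round(4) for i in range(4)])
an=lambda a,b: np.degrees(np.arctan2(-(b-a)[0],(b-a)[1]))
print('yaws',an(L[1],L[2]),an(L[0],L[3]),an(*P),an(B[1],B[2]),an(B[0],B[3]))
th=np.radians(np.mean([an(*P),an(B[1],B[2]),an(B[0],B[3]),an(L[1],L[2]),an(L[0],L[3])]))
x=np.array([np.cos(th),np.sin(th)]);y=np.array([-np.sin(th),np.cos(th)])
O=np.mean(B,0);print('org',O,np.degrees(th))
for a in L+P: print((a-O)@x,(a-O)@y)
E
```

```text
[ 0.7385 -0.1269]
[ 0.6132 -0.1069]
[0.6341 0.0307]
[0.7611 0.0126]
sizes [np.float64(0.1269), np.float64(0.1392), np.float64(0.1282), np.float64(0.1413)]
panel outer top [array([ 0.49363381, -0.16936352]), array([0.54052919, 0.11810788])] 0.29127132470215206
body [ 0.7346 -0.2104]
body [ 0.5612 -0.1809]
body [0.6013 0.1114]
body [0.7826 0.081 ]
[np.float64(0.1758), np.float64(0.295), np.float64(0.1838), np.float64(0.2953)]
yaws -8.660780936329866 -9.196772413861027 -9.265083117753395 -7.805767919409379 -9.361734069632101
org [ 0.6699219  -0.04970262] -8.858027691397155
0.07963081343254268 -0.06569652779265002
-0.04727379255770588 -0.06525330407849983
-0.04775288378473941 0.07391145358850275
0.08046592275353251 0.07555344261540305
-0.15575930827328446 -0.14537970000821
-0.1536900009545027 0.14588427401014842
```

step_arm --increments '[{"dp": [0.15, 0.24, -0.05], "yaw": -0.23, "grip": 0}, {"dp": [0.15, 0.24, -0.05], "yaw": -0.23, "grip": 0}, {"dp": [0.15, 0.24, -0.05], "yaw": -0.23, "grip": 0}, {"dp": [0.15, 0.24, -0.05], "yaw": -0.23, "grip": 0}, {"dp": [0.15, 0.24, -0.05], "yaw": -0.23, "grip": 0}]'

```text
clock: 0.72
position: [0.2799, -0.3186, 0.2058]
ee_rot: [-0.0, 1.0, 0.026, 0.0]
contact_force: [0.5, 0.1, 0.7]
width: 0.0001
gripper_force: 0.0
```

step_arm --increments '[{"dp": [0.15, 0.24, -0.05], "yaw": -0.23, "grip": 0}, {"dp": [0.15, 0.24, -0.05], "yaw": -0.23, "grip": 0}, {"dp": [0.15, 0.24, -0.05], "yaw": -0.23, "grip": 0}, {"dp": [0.15, 0.24, -0.05], "yaw": -0.23, "grip": 0}, {"dp": [0.15, 0.24, -0.05], "yaw": -0.23, "grip": 0}]'

```text
clock: 1.35
position: [0.4299, -0.0786, 0.156]
ee_rot: [0.0, 0.998, -0.06, 0.0]
contact_force: [0.7, 0.4, 0.3]
width: 0.0002
gripper_force: 0.0
```

step_arm --increments '[{"dp": [0.08, 0.15, 0], "yaw": -0.23, "grip": 0}, {"dp": [0.07, 0.15, -0.1], "yaw": 0, "grip": 0}, {"dp": [0, 0, -0.23], "yaw": 0, "grip": 0}, {"dp": [0, 0, -0.18], "yaw": 0, "grip": 0}, {"dp": [0, 0, -0.05], "yaw": 0, "grip": 0}]'

```text
clock: 1.98
position: [0.4574, -0.0198, 0.0423]
ee_rot: [-0.0, 0.997, -0.076, -0.003]
contact_force: [-0.9, 0.2, -0.5]
width: 0.0002
gripper_force: 0.0
```

```bash
python3 - <<'E'
from h import *
im=cams.get_image('side'); cv2.imwrite('pics/side1.png',im)
cv2.imwrite('pics/side1c.png',cv2.resize(im[110:290,140:380],None,fx=3,fy=3,interpolation=cv2.INTER_CUBIC))
E
```

```text
(no output)
```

View pics/side1c.png

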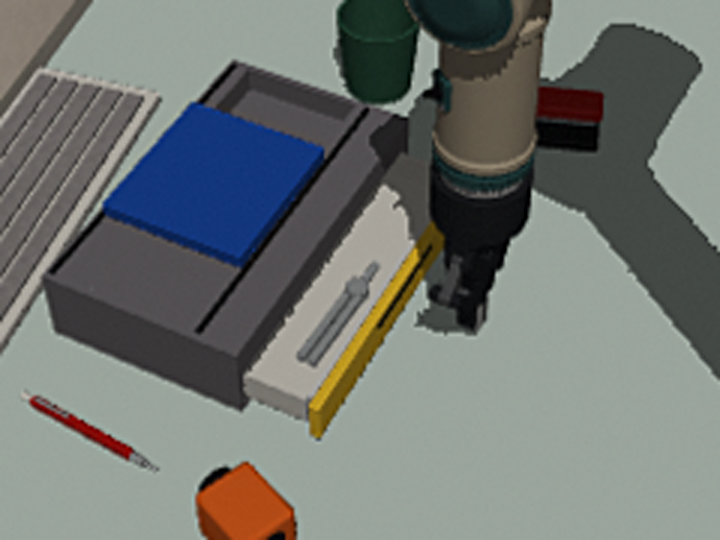

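Fingers are shut and standing in front of the panel's middle (crop about (470,325)), roughly 4–5 cm short of it. I'll approach, then push gently.

step_arm --increments '[{"dp": [0.08, -0.012, 0], "yaw": 0, "grip": 0}, {"dp": [0.06, -0.01, 0], "yaw": 0, "grip": 0}, {"dp": [0.03, -0.005, 0], "yaw": 0, "grip": 0}, {"dp": [0.02, -0.003, 0], "yaw": 0, "grip": 0}, {"dp": [0.02, -0.003, 0], "yaw": 0, "grip": 0}]'

```text
clock: 2.65
position: [0.5013, -0.0269, 0.0445]
ee_rot: [0.0, 0.997, -0.076, -0.0]
contact_force: [0.1, -0.1, 0.2]
width: 0.0002
gripper_force: 0.0
```

step_arm --increments '[{"dp": [0.02, -0.003, 0], "yaw": 0, "grip": 0}, {"dp": [0.02, -0.003, 0], "yaw": 0, "grip": 0}, {"dp": [0.02, -0.003, 0], "yaw": 0, "grip": 0}, {"dp": [0.025, -0.004, 0], "yaw": 0, "grip": 0}, {"dp": [0.025, -0.004, 0], "yaw": 0, "grip": 0}]'

```text
clock: 3.28
position: [0.5234, -0.0303, 0.0442]
ee_rot: [0.0, 0.997, -0.076, -0.0]
contact_force: [-1.5, -0.0, -0.7]
width: 0.0003
gripper_force: 0.9
```

step_arm --increments '[{"dp": [0.025, -0.004, 0], "yaw": 0, "grip": 0}, {"dp": [0.025, -0.004, 0], "yaw": 0, "grip": 0}, {"dp": [0.025, -0.004, 0], "yaw": 0, "grip": 0}, {"dp": [0.02, -0.003, 0], "yaw": 0, "grip": 0}, {"dp": [0.015, -0.002, 0], "yaw": 0, "grip": 0}]'

```text
clock: 3.9
position: [0.5455, -0.0338, 0.0442]
ee_rot: [0.0, 0.997, -0.076, -0.0]
contact_force: [-2.2, -0.5, -1.6]
width: 0.0
gripper_force: 0.8
```

step_arm --increments '[{"dp": [0.01, -0.002, 0], "yaw": 0, "grip": 0}, {"dp": [0.01, -0.002, 0], "yaw": 0, "grip": 0}, {"dp": [0.01, -0.002, 0], "yaw": 0, "grip": 0}]'

```text
clock: 4.28
position: [0.5513, -0.0348, 0.0443]
ee_rot: [-0.0, 0.997, -0.076, -0.0]
contact_force: [-0.8, 0.4, -0.7]
width: -0.0001
gripper_force: 0.8
```

step_arm --increments '[{"dp": [0.01, -0.002, 0], "yaw": 0, "grip": 0}, {"dp": [0.01, -0.001, 0], "yaw": 0, "grip": 0}, {"dp": [0.01, -0.002, 0], "yaw": 0, "grip": 0}]'

```text
clock: 4.65
position: [0.5574, -0.0358, 0.0443]
ee_rot: [-0.0, 0.997, -0.076, -0.0]
contact_force: [-1.1, -0.1, -0.5]
width: 0.0
gripper_force: 0.8
```

```bash
python3 -c "
from h import *
print(manip.get_state()['contact_force'])
im=cams.get_image('side'); cv2.imwrite('pics/side2.png',im)
cv2.imwrite('pics/side2c.png',cv2.resize(im[110:270,140:340],None,fx=4,fy=4,interpolation=cv2.INTER_CUBIC)[:600])"
```

```text
[-1.14740103 -0.09100381 -0.53482888]
```

View pics/side2c.png

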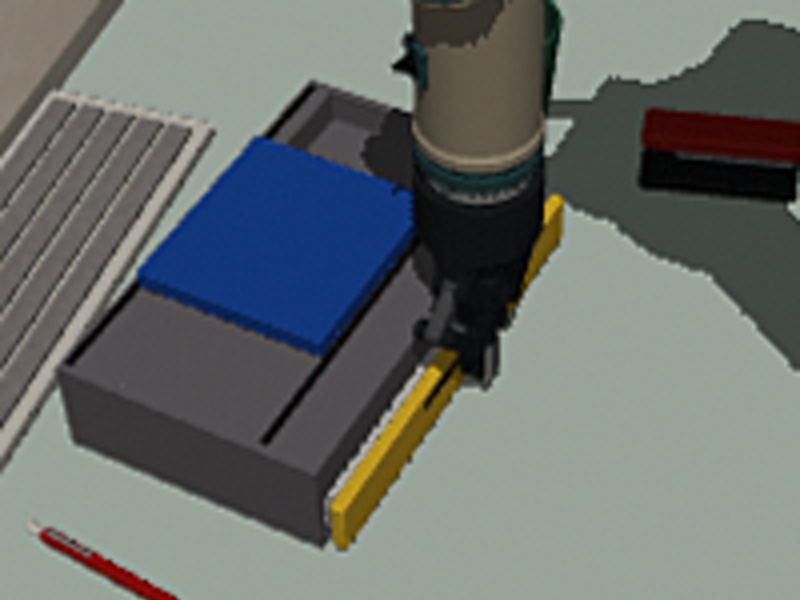

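A thin white gap is still visible behind the panel at (380,430), so there are a few mm left. I'll continue until the force rises.

step_arm --increments '[{"dp": [0.01, -0.002, 0], "yaw": 0, "grip": 0}, {"dp": [0.01, -0.001, 0], "yaw": 0, "grip": 0}]'

```text
clock: 4.95
position: [0.561, -0.0364, 0.0444]
ee_rot: [-0.0, 0.997, -0.076, -0.0]
contact_force: [-4.4, 0.9, 2.8]
width: -0.0
gripper_force: 2.4
```

step_arm --increments '[{"dp": [0.008, -0.001, 0], "yaw": 0, "grip": 0}]'

```text
clock: 5.08
position: [0.5611, -0.0364, 0.0444]
ee_rot: [-0.0, 0.997, -0.076, -0.002]
contact_force: [-7.5, 1.1, 5.9]
width: 0.0004
gripper_force: 3.8
```

step_arm --increments '[{"dp": [0.005, -0.001, 0], "yaw": 0, "grip": 0}]'

```text
clock: 5.2
position: [0.5611, -0.0365, 0.0444]
ee_rot: [-0.0, 0.997, -0.076, -0.003]
contact_force: [-9.3, 1.2, 7.3]
width: 0.0
gripper_force: 4.4
```

Hard stop reached: the position is static while the force climbs to about 9 N. I'll back off, rise and go over to the left of the lid.

step_arm --increments '[{"dp": [-0.06, 0.01, 0], "yaw": 0, "grip": 0}, {"dp": [-0.1, 0.015, 0], "yaw": 0, "grip": 0}, {"dp": [0, 0, 0.2], "yaw": 0, "grip": 0}, {"dp": [0, 0, 0.25], "yaw": 0, "grip": 0}, {"dp": [0, 0, 0.2], "yaw": 0, "grip": 0}]'

```text
clock: 5.82
position: [0.5331, -0.0323, 0.1767]
ee_rot: [0.0, 0.997, -0.076, 0.002]
contact_force: [0.8, 0.9, 0.2]
width: 0.0001
gripper_force: 0.0
```

```bash
python3 -c "
from h import *
s=manip.get_state();print(s['position'],s['contact_force'])
im=cams.get_image('side'); cv2.imwrite('pics/side3.png',im)
cv2.imwrite('pics/side3c.png',cv2.resize(im[110:260,140:340],None,fx=4,fy=4,interpolation=cv2.INTER_CUBIC))"
```

```text
[ 0.53306672 -0.03230274  0.17667018] [0.79491738 0.94551691 0.20343551]
```

View pics/side3c.png

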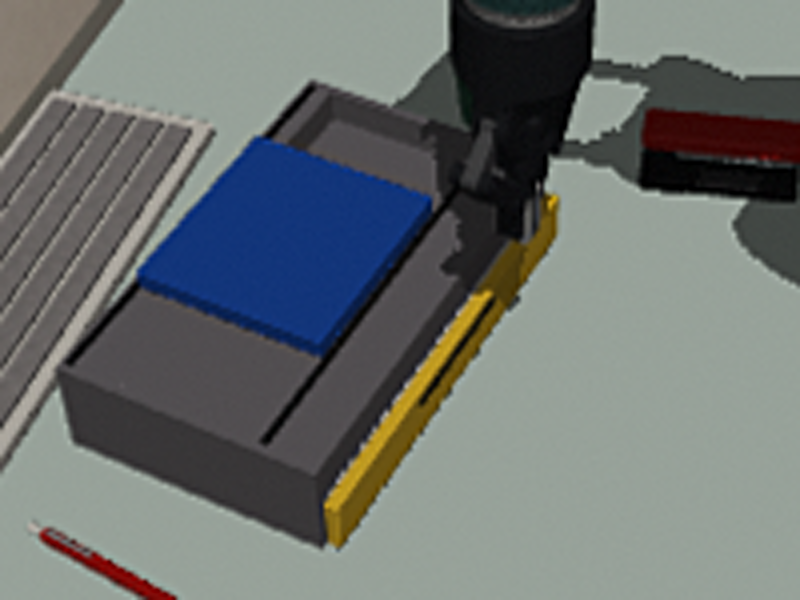

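The drawer is home: there's no white gap, and the lid is unmoved. Moving to the lid's left side.

step_arm --increments '[{"dp": [0.2, 0.13, 0], "yaw": 0, "grip": 0}, {"dp": [0.22, 0.14, 0], "yaw": 0, "grip": 0}, {"dp": [0.22, 0.14, 0], "yaw": 0, "grip": 0}, {"dp": [0.2, 0.13, 0], "yaw": 0, "grip": 0}, {"dp": [0.02, 0, 0], "yaw": 0, "grip": 0}]'

```text
clock: 6.5
position: [0.7068, 0.078, 0.1735]
ee_rot: [-0.0, 0.997, -0.075, 0.002]
contact_force: [-0.7, -0.2, -0.6]
width: -0.0002
gripper_force: 0.0
```

step_arm --increments '[{"dp": [0, 0, -0.15], "yaw": 0, "grip": 0}, {"dp": [0, 0, -0.15], "yaw": 0, "grip": 0}, {"dp": [0, 0, -0.05], "yaw": 0, "grip": 0}, {"dp": [0, 0, 0], "yaw": 0, "grip": 0}]'

```text
clock: 7.0
position: [0.7034, 0.0756, 0.1041]
ee_rot: [0.0, 0.997, -0.076, -0.0]
contact_force: [0.1, 0.5, 0.2]
width: -0.0005
gripper_force: 0.0
```

```bash
python3 -c "
from h import *
s=manip.get_state();print(s['position'],s['contact_force'])
im=cams.get_image('side'); cv2.imwrite('pics/side4.png',im)
cv2.imwrite('pics/side4c.png',cv2.resize(im[110:260,140:340],None,fx=4,fy=4,interpolation=cv2.INTER_CUBIC))"
```

```text
[0.7034449  0.07556349 0.10406904] [0.10838176 0.53056985 0.15612455]
```

View pics/side4c.png

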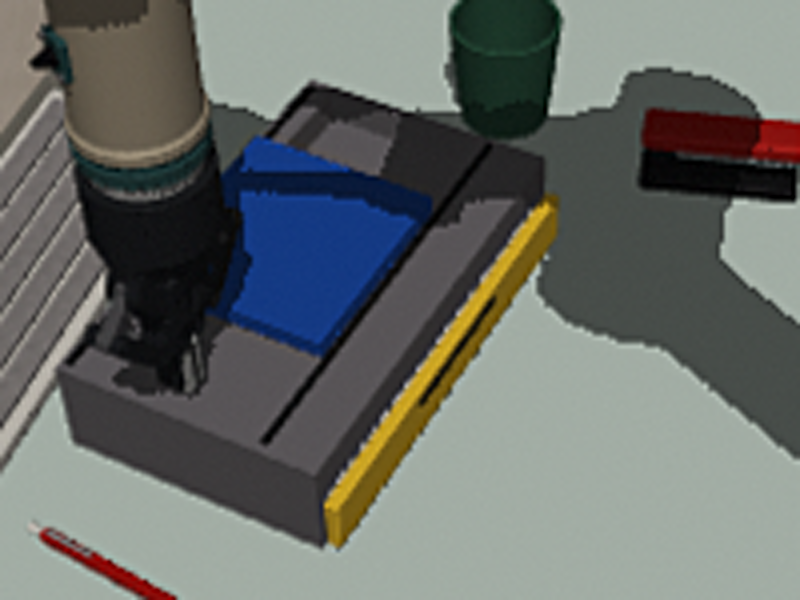

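Fingers stand just above the deck left of the lid edge, tips at about (190,385). Lowering 2.5 mm, then pushing along own -y.

step_arm --increments '[{"dp": [-0.006, -0.04, -0.012], "yaw": 0, "grip": 0}, {"dp": [-0.009, -0.06, 0], "yaw": 0, "grip": 0}, {"dp": [-0.005, -0.03, 0], "yaw": 0, "grip": 0}, {"dp": [-0.003, -0.02, 0], "yaw": 0, "grip": 0}, {"dp": [-0.003, -0.02, 0], "yaw": 0, "grip": 0}]'

```text
clock: 7.68
position: [0.6987, 0.0418, 0.1021]
ee_rot: [-0.0, 0.997, -0.076, 0.0]
contact_force: [-0.3, 0.7, -0.4]
width: 0.0
gripper_force: 0.0
```

step_arm --increments '[{"dp": [-0.003, -0.02, 0], "yaw": 0, "grip": 0}, {"dp": [-0.003, -0.02, 0], "yaw": 0, "grip": 0}, {"dp": [-0.003, -0.02, 0], "yaw": 0, "grip": 0}, {"dp": [-0.004, -0.025, 0], "yaw": 0, "grip": 0}, {"dp": [-0.004, -0.025, 0], "yaw": 0, "grip": 0}]'

```text
clock: 8.3
position: [0.6952, 0.0201, 0.1019]
ee_rot: [-0.0, 0.997, -0.076, -0.0]
contact_force: [0.7, 0.5, -0.6]
width: -0.0001
gripper_force: 0.6
```

step_arm --increments '[{"dp": [-0.004, -0.025, 0], "yaw": 0, "grip": 0}, {"dp": [-0.004, -0.025, 0], "yaw": 0, "grip": 0}, {"dp": [-0.004, -0.025, 0], "yaw": 0, "grip": 0}, {"dp": [-0.004, -0.025, 0], "yaw": 0, "grip": 0}, {"dp": [-0.004, -0.025, 0], "yaw": 0, "grip": 0}]'

```text
clock: 8.93
position: [0.6912, -0.0053, 0.1019]
ee_rot: [0.0, 0.997, -0.076, -0.0]
contact_force: [-0.8, 1.0, -1.2]
width: -0.0
gripper_force: 0.6
```

step_arm --increments '[{"dp": [-0.004, -0.025, 0], "yaw": 0, "grip": 0}, {"dp": [-0.004, -0.025, 0], "yaw": 0, "grip": 0}, {"dp": [-0.004, -0.025, 0], "yaw": 0, "grip": 0}, {"dp": [-0.003, -0.02, 0], "yaw": 0, "grip": 0}, {"dp": [-0.003, -0.02, 0], "yaw": 0, "grip": 0}]'

```text
clock: 9.55
position: [0.6876, -0.0282, 0.1019]
ee_rot: [0.0, 0.997, -0.076, -0.0]
contact_force: [0.3, 1.3, 0.4]
width: 0.0003
gripper_force: 0.6
```

step_arm --increments '[{"dp": [-0.002, -0.012, 0], "yaw": 0, "grip": 0}, {"dp": [-0.002, -0.012, 0], "yaw": 0, "grip": 0}, {"dp": [-0.002, -0.012, 0], "yaw": 0, "grip": 0}, {"dp": [-0.002, -0.01, 0], "yaw": 0, "grip": 0}, {"dp": [-0.001, -0.01, 0], "yaw": 0, "grip": 0}]'

```text
clock: 10.18
position: [0.6859, -0.0392, 0.1019]
ee_rot: [0.0, 0.997, -0.076, -0.0]
contact_force: [0.1, 1.4, 0.5]
width: 0.0001
gripper_force: 0.5
```

step_arm --increments '[{"dp": [-0.001, -0.01, 0], "yaw": 0, "grip": 0}, {"dp": [-0.001, -0.008, 0], "yaw": 0, "grip": 0}]'

```text
clock: 10.42
position: [0.6853, -0.0428, 0.1019]
ee_rot: [0.0, 0.997, -0.076, -0.0]
contact_force: [-0.3, 1.7, -0.6]
width: 0.0002
gripper_force: 0.6
```

```bash
python3 -c "
from h import *
s=manip.get_state();print(s['position'],s['contact_force'])
im=cams.get_image('side'); cv2.imwrite('pics/side5.png',im)
cv2.imwrite('pics/side5c.png',cv2.resize(im[110:260,140:340],None,fx=4,fy=4,interpolation=cv2.INTER_CUBIC))"
```

```text
[ 0.68531216 -0.04282541  0.10191759] [-0.26950965  1.69221163 -0.59535372]
```

View pics/side5c.png

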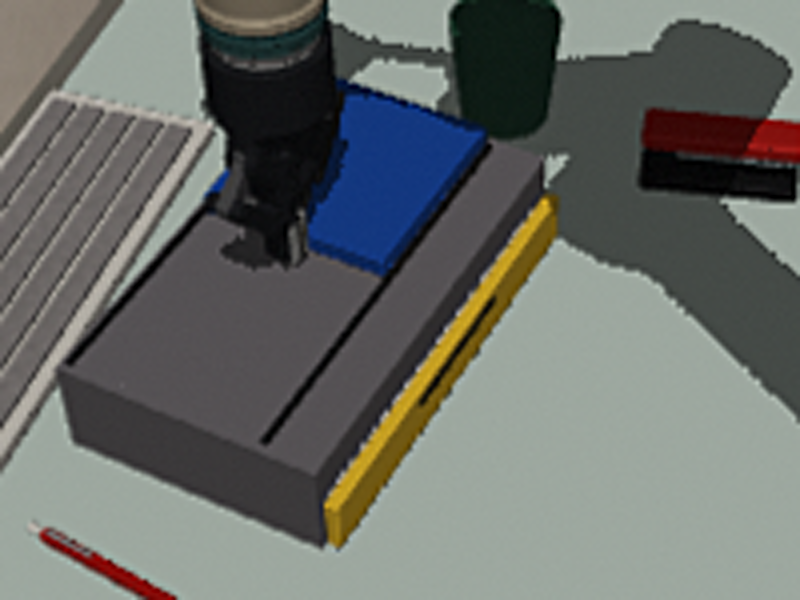

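The lid is nearly shut, with its right edge close to the organiser's right end at (487,130) and the fingers on its left edge at (295,255). I'll keep going to the stop.

step_arm --increments '[{"dp": [-0.001, -0.01, 0], "yaw": 0, "grip": 0}, {"dp": [-0.002, -0.01, 0], "yaw": 0, "grip": 0}]'

```text
clock: 10.72
position: [0.6848, -0.046, 0.1019]
ee_rot: [-0.001, 0.997, -0.076, -0.0]
contact_force: [0.1, 6.1, -0.2]
width: 0.0002
gripper_force: 2.6
```

step_arm --increments '[{"dp": [-0.001, -0.01, 0], "yaw": 0, "grip": 0}]'

```text
clock: 10.85
position: [0.6848, -0.0462, 0.1019]
ee_rot: [-0.002, 0.997, -0.077, -0.0]
contact_force: [1.2, 10.1, 0.9]
width: -0.0001
gripper_force: 4.6
```

step_arm --increments '[{"dp": [-0.001, -0.008, 0], "yaw": 0, "grip": 0}]'

```text
clock: 10.98
position: [0.6848, -0.0464, 0.1019]
ee_rot: [-0.004, 0.997, -0.077, 0.0]
contact_force: [1.4, 13.2, 0.1]
width: -0.0001
gripper_force: 5.9
```

Lid at its stop. Retreating: away from the edge, then up.

step_arm --increments '[{"dp": [0.005, 0.03, 0], "yaw": 0, "grip": 0}, {"dp": [0.015, 0.1, 0], "yaw": 0, "grip": 0}, {"dp": [0, 0.02, 0.2], "yaw": 0, "grip": 0}, {"dp": [0, 0, 0.25], "yaw": 0, "grip": 0}, {"dp": [0, 0, 0.25], "yaw": 0, "grip": 0}]'

```text
clock: 11.6
position: [0.6887, -0.0196, 0.2433]
ee_rot: [0.0, 0.997, -0.076, 0.0]
contact_force: [0.2, 0.3, 0.6]
width: -0.0001
gripper_force: 0.0
```

step_arm --increments '[{"dp": [-0.25, 0.1, 0.05], "yaw": 0, "grip": 0}, {"dp": [-0.25, 0.1, 0.05], "yaw": 0, "grip": 0}, {"dp": [-0.25, 0.1, 0.05], "yaw": 0, "grip": 0}, {"dp": [-0.25, 0.1, 0], "yaw": 0, "grip": 0}, {"dp": [0, 0, 0], "yaw": 0, "grip": 0}]'

```text
clock: 12.22
position: [0.4847, 0.0613, 0.2726]
ee_rot: [0.0, 0.997, -0.075, -0.0]
contact_force: [1.2, 0.5, -0.5]
width: 0.0
gripper_force: 0.0
```

```bash
python3 -c "
from h import *
s=manip.get_state();print(s['position'],s['contact_force'],s['qd'].round(3))
a=cams.get_image('side');b=cams.get_image('scene')
cv2.imwrite('pics/end.png',np.hstack([cv2.resize(a[90:310,130:350],(400,400)),cv2.resize(b[140:300,80:380],(400,400))]))"
```

```text
[0.48467803 0.06126994 0.27261134] [ 1.17253349  0.48002408 -0.48782064] [-0.023  0.055 -0.08  -0.018 -0.057 -0.01 ]
```

View pics/end.png

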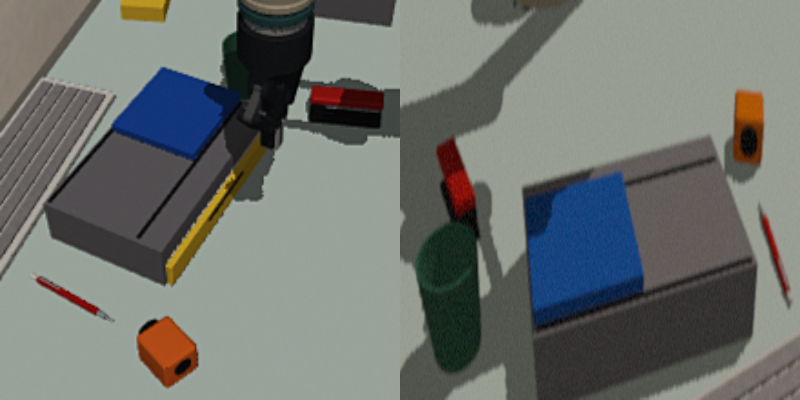

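Both views show the drawer home and the lid covering the well to the organiser's right end. The cup, stapler, sharpener and pencil look undisturbed, and the hand is clear above.

```bash
python3 -c "
from h import *
print(ticket.sign_off())"
```

```text
the job is handed in; nothing more can be done
None
```

I pushed the drawer home, then slid the lid shut; each stopped firmly at its hard stop (13 N peak reading). The hand is clear, the cup, stapler, sharpener and pencil look unmoved, and the job was handed in at about 12 s.

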